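Guard the stop bar and hold the damp-box lid at balance

ROBOT

A 7-joint arm with a two-finger parallel gripper is mounted at the origin on the work surface. World frame = base frame: x ahead of the robot, y to its left, z up, the work surface at z = 0. Lengths are in m, angles in rad, forces in N, time in s.
With the tool pointing down it reaches from about 0.425 to 0.95 m from the base axis. Payload 4.7 kg.
Tool frame: the origin (TCP) lies midway between the tips of the shut fingers; the grasp point (between the pads) lies 19 mm behind it; z points along the fingers, y is the line along which they close (so a half turn about z gives the same grasp; the last joint's range is limited). The gripper opens to 87 mm and grips with 3 to 60 N. Pads are 19 mm wide; open, the fingers measure 117 mm over their backs; the gripper's body (75 mm by 190 mm) begins 51 mm behind the grasp point.
Start: joints at [-1.153, 0.469, -0.049, 1.532, 0.024, 1.141, -0.082], TCP at [0.292, 0.609, 0.196] pointing down, gripper open.
Joint ranges: [-2.59, 2.59], [-0.33, 1.99], [-1.39, 1.29], [0.1, 2.45], [-1.04, 4.18], [0.21, 1.99], [-2.66, 2.66]. Speed limits (rad/s): [2.57, 2.57, 3.14, 3.14, 3.14, 3.14, 3.14].

INTERFACE

Orientations are given as a unit quaternion [x, y, z, w].
In Python, from rig import manip, snapshot, look_for gives the robot as it stands. The module is installed in compiled form; this text tells all that it offers.
- The arm moves only by the shell command python3 -m inch 'ROWS' [FORCE]. ROWS is JSON, a list of rows, each a list of 3 entries, a list of its own where there are three numbers: the closure, from -1 (fully open) to 1 (shut), then the shift along the world's x, y, z in mm, then the turn, a rotation vector about the world's x, y, z in rad. In form: [[hand, [x, y, z], [wx, wy, wz]], ...]. A call has 1 to 5 rows; each row shifts and turns the commanded pose from where the row before left it; what a row does not reach is not made up. A row lasts 1/8 s, in which the tool goes at most 62.5 mm and 10.7 degrees, less where a joint would pass 70% of its speed; a pose out of reach is approached as far as the arm can. A call is refused whole if a number of a shift passes 62.5 or a number of a turn 0.188, either way. A call with a gripper value outside its range is refused whole. The fingers move at their own pace and stop on an object; FORCE is the grip in N (left out, the last holds). Time passes only in rows, so rows that do not move let the fingers close. It gives the time, the measured TCP pose, the force, the opening and the grip force at its end, in the units of the state.
- manip.get_state(): the state, without advancing time (a new reading comes with each control period).
- snapshot(name): name is "side" or "top" or "wrist"; returns a dict with "color" (420x560x3 uint8, blue, green, red), "camera_matrix" (3x3 intrinsics, pixels), "R" (3x3) and "t" (3): a world point X has camera coordinates R X + t. Camera axes: x right, y down, z forward; pixel columns grow to the right and rows downward; lengths in m; the calibration is good to about 2 mm. A picture is of the moment at which its call begins. There is no depth.
- manip.close_job(): hands the job in; it is judged then, once.
Trained networks look in a picture, given as the dict that the camera call returned (one of the last four; its "shot" number tells which), for a name from the list of things; names that differ only in an ending like _2 or _b are one class to them, and where a whole thing is asked for, a point or a joint stands for the part that bears it (a point fixed in the world has none). Each returns a list of dicts, best first, with "conf" (0 to 1); they miss things now and then, are a little off and sometimes report something else, mostly with a low value. They report only what shows in the picture. A call takes as long as a camera call. They do not tell look-alikes from the thing itself.
- look_for(picture, label): "bbox" ([centre column, centre row, width, height] in pixels, round what is visible of it).
The state is a dict: "clock": time; "qpos": joint angles; "qvel": joint speeds; "joint_efforts": joint torques, N m; "tcp_pos": TCP position; "tcp_rot": TCP orientation; "contact_force": force on the tool from outside, world axes, zero at the start; "moment": the same for the moment, N m; "grip_width": opening from 0.0 (shut) to 1.0 (fully open); "finger_force": force on a finger pad.
Only numpy, scipy, OpenCV 4.12 (cv2) and the standard library are available. Lean on these libraries where they do the work, as an engineer would, in place of code of your own. Each camera call takes 0.05 s, during which the arm holds its last target. There are 200 camera calls.

TASK

The lid of the clay damp box is getting a new stay. First hang the orange bumper over the steel stop bar behind the box, astride it with a leg on either side, and let go of it; then take the lid by its steel handle rod and swing it up until it stands straight up on its hinge at its balance point, never letting it tip over onto the bumper. Finish holding the lid still there with the rod gripped between the fingers, and leave all the other things on the table where they are.

Things in the scene. Friction and masses are not known exactly. Their poses are not given: they have to be found in the camera images.
- dampbox: Fixed white plastic damp box, 200 x 160 x 100 mm high, closed by the blue lid; origin at the centre of its underside on the table. Its x axis runs along the hinge, its y axis points from the handle side to the hinge side and on to the stop bar, z up. A steel stop bar stands behind its hinge side on two posts. It stands at a different place and yaw each time.
- stop_bar_mid (a point): Middle of the round steel stop bar (14 mm thick, 172 mm clear between its two 14 mm posts, level, axis 190 mm above the table, 75 mm beyond the hinge line). Axes as the damp box: x along the bar, z up. Only its own posts rise as high as the bar; the closed lid and all loose things near it stay more than 70 mm below its axis.
- bumper_mid (a point): Centre (half-way up, 25 mm above its feet) of the loose orange hard-plastic bumper: an upside-down U channel, 60 mm long (its x), 42 mm wide over its legs (its y), 50 mm tall (z up); legs 7 mm thick, 42 mm deep, 28 mm apart inside; web 8 mm thick on top. 60 to 120 g. It stands on its legs on the table. Draped over the bar its centre hangs 10 mm below the bar's axis.
- bumper: The same bumper; origin at the centre of its feet, same axes.
- lid (a joint): Angle of the blue lid (204 x 152 x 10 mm panel, 0.35 to 0.65 kg in all) about its hinge: 0 closed and level, 1.571 standing straight up, where it balances; below this it falls shut, above it it falls back (at about 2.0 it lies on the draped bumper). The hinge is almost frictionless.
- lid_hinge (a point): Middle of the lid's hinge line, 106 mm above the table, axes as the damp box (x along the hinge). Opening lifts the handle edge up and over in the +y direction of the box.
- lid_handle (a point): Middle of the lid's handle: a round steel rod, 14 mm thick, 132 mm long, parallel to the hinge and 205 mm from it, in the plane of the lid (level with the hinge when closed, 205 mm above it at balance). It is held by two 10 mm side rods 120 mm apart, leaving an open gap of 38 mm between the rod and the lid's edge for a finger; the rod can turn in a grip that keeps pointing down. Axes turn with the lid, x along the rod.
- glaze_jar: Bystander, leave alone: blue glaze jar with black cap, 56 mm across, 70 mm tall; origin at the centre of its underside.
- mug: Bystander, leave alone: white mug, 76 mm across, 90 mm tall; origin at the centre of its underside.
- bowl: Bystander, leave alone: pinkish bisque bowl, 120 mm across, 55 mm tall; origin at the centre of its underside.
- bisque_vase: Bystander, leave alone: cream bisque vase, 68 mm across, 100 mm tall; origin at the centre of its underside.
- clay_block: Bystander, leave alone: brown clay block, 100 x 70 x 50 mm; origin at the centre of its underside.
- brush: Bystander, leave alone: brush lying flat; origin at the underside, near the middle of its length.
Mind the look-alikes: they are no part of the job. Of the things like the bumper, leave any that is turquoise or yellow; of the rest the smaller one is meant.

How it is judged:
By the outcome, as a careful person would: the job done as asked, in the order asked, and still so for the second after the job is handed in, while the arm keeps its last pose, push and grip.
It also fails if it takes over 64 s, if anything falls off the work surface, if the arm or the gripper's body presses on something with over 40 N, if the wrist force passes 120 N, or if a joint passes its speed limit or range.

## Working session

There is one attempt and no reset: what is moved stays moved. The work goes in short steps, Python scripts to look and compute and a shell command to move; the robot and the scene stay as the last step left them, time stands still between calls to the robot, and variables do not carry over. Pictures are saved under pics/ and viewed, at most 10 in all, crops included, and the job is handed in when it is done.

```bash
mkdir -p pics; cat > h.py <<'E'
from rig import manip, snapshot, look_for
import numpy as np, cv2
def ray(p,uv):
    K,R,t=[np.array(p[k],float) for k in("camera_matrix","R","t")]
    d=R.T@np.linalg.solve(K,[uv[0],uv[1],1.]); return -R.T@t,d
def atz(p,uv,z):
    c,d=ray(p,uv); return c+d*(z-c[2])/d[2]
def proj(p,X):
    K,R,t=[np.array(p[k],float) for k in("camera_matrix","R","t")]
    q=K@(R@np.array(X,float)+t); return q[:2]/q[2]
E
python3 - <<'E'
from h import *
ps={}
for n in("top","side"):
    p=snapshot(n);ps[n]=p; cv2.imwrite(f"pics/{n}0.png",p["color"]); print(n,ray(p,(280,210))[0].round(3))
    for l in("dampbox","bumper","lid_handle","lid"):
        for d in look_for(p,l)[:4]: print(l,np.round(d["bbox"]),round(d["conf"],2))
s=manip.get_state();print({k:np.round(v,3).tolist() for k,v in s.items()})
E
```

```text
top [0.374 0.04  1.277]
dampbox [278. 234. 135.  99.] 0.61
bumper [376. 257.  25.  27.] 0.96
bumper [425. 270.  42.  27.] 0.93
bumper [380. 307.  35.  25.] 0.73
bumper [380. 215.  28.  27.] 0.73
lid_handle [249. 142.  27.  26.] 0.6
lid_handle [295. 231.  91.  91.] 0.56
lid [296. 231.  93.  92.] 0.96
side [ 0.504 -0.929  1.016]
dampbox [270. 213. 100. 136.] 0.63
dampbox [286. 152.  36.  27.] 0.29
bumper [298. 326.  34.  37.] 0.9
bumper [193. 328.  34.  49.] 0.85
bumper [251. 321.  31.  36.] 0.56
bumper [362. 209.  23.  38.] 0.4
lid_handle [274. 231.  92.  70.] 0.74
lid_handle [299. 377.  27.  41.] 0.49
lid [274. 231.  95.  70.] 0.81
{'clock': 0.5, 'qpos': [-1.153, 0.469, -0.049, 1.533, 0.024, 1.141, -0.082], 'qvel': [-0.0, 0.001, 0.001, -0.0, 0.001, 0.001, 0.002], 'joint_efforts': [-0.001, -50.736, -0.081, -23.623, -0.061, 0.032, 0.0], 'tcp_pos': [0.292, 0.609, 0.196], 'tcp_rot': [0.222, 0.975, 0.0, -0.0], 'contact_force': [0.42, -0.381, 0.843], 'moment': [-0.01, 0.002, 0.096], 'finger_force': 0.0, 'grip_width': 0.997}
```

View pics/top0.png

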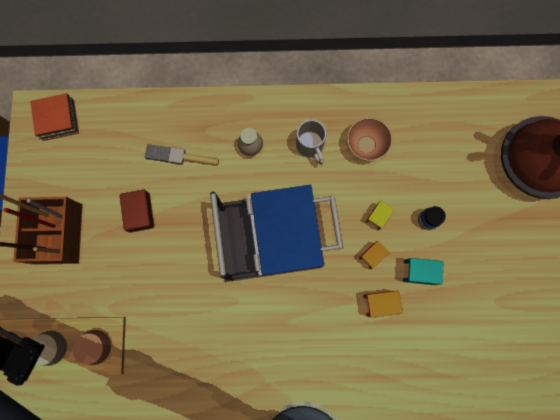

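View pics/side0.png

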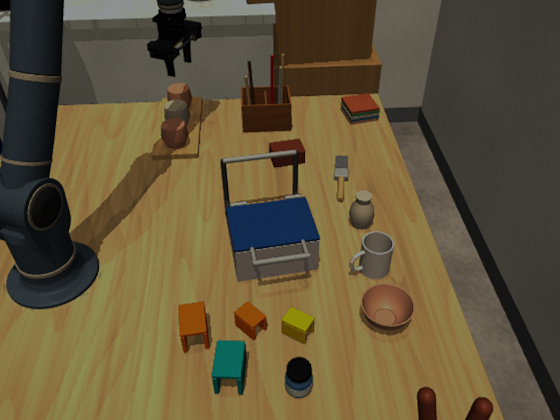

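The top view shows orange candidates at (376,255), smaller, and (384,304), larger. Yellow (380,214) and turquoise (425,271) are excluded. The box lid is at (287,230), the handle rod at (336,223) and the stop bar at (218,235). I'll choose the orange one at (376,255) and check it in a crop.

```bash
python3 - <<'E'
from h import *
p=snapshot("top");c=p["color"]
hsv=cv2.cvtColor(c,cv2.COLOR_BGR2HSV)
print("hsv",hsv[255,376],hsv[304,384],hsv[214,380])
m=cv2.inRange(hsv,(8,190,120),(18,255,255)); m[:, :340]=0; m[:,420:]=0; m[:230]=0;m[330:]=0
n,l,st,ce=cv2.connectedComponentsWithStats(m)
for i in range(1,n):
    if st[i,4]<100: continue
    pts=np.argwhere(l==i)[:,::-1].astype(np.float32)
    w=np.array([atz(p,q,.05)[:2] for q in pts],np.float32)
    (cx,cy),sz,a=cv2.minAreaRect(w); print(ce[i].round(1),np.round([cx,cy],3),np.round(sz,3),a,atz(p,ce[i],.05).round(3))
b=c[180:330,190:450]; cv2.imwrite("pics/crop0.png",cv2.resize(b,None,fx=3,fy=3,interpolation=cv2.INTER_CUBIC))
E
```

```text
hsv [ 19 196 151] [ 20 189 151] [ 31 196 155]
```

View pics/crop0.png

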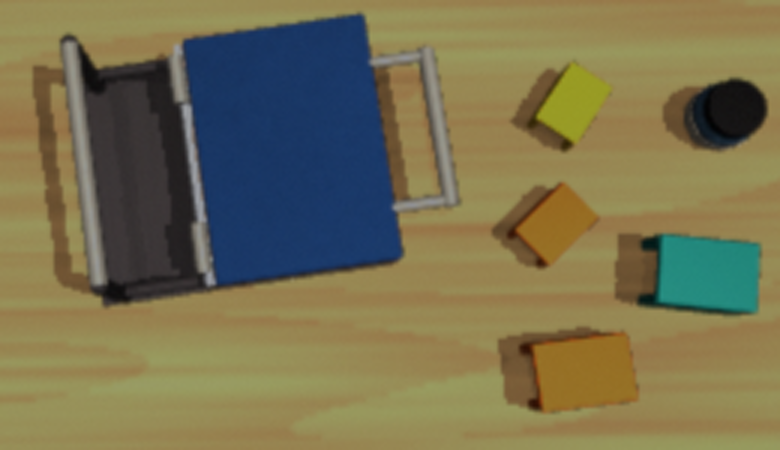

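The crop shows the small orange channel with corners at crop (560,184), (599,217), (546,264) and (514,230). It's clearly smaller than the orange one at (585,371), so the choice holds. The bar runs from (69,40) to (98,288) and the rod from (428,50) to (452,202).

```bash
python3 - <<'E'
from h import *
p=snapshot("top")
W=lambda u,v,z:atz(p,(190+(u+.5)/3-.5,180+(v+.5)/3-.5),z)
def pr(n,x):print(n,np.round(x,3))
q=[W(*a,.05) for a in((560,184),(599,217),(546,264),(514,230))]
pr("bump c",np.mean(q,0)); 
for i in range(4): print(np.linalg.norm(q[i]-q[(i+1)%4]).round(3),end=" ")
d=q[0]-q[3]+q[1]-q[2]; pr("long yaw",np.arctan2(d[1],d[0]))
a,b=W(69,40,.19),W(98,288,.19);pr("bar",[a,b,(a+b)/2]);print(np.linalg.norm(a-b))
r,s=W(428,50,.106),W(452,202,.106);pr("rod",[r,s,(r+s)/2]);print(np.linalg.norm(r-s))
m=(a+b)/2-(r+s)/2; m[2]=0; print("bar-rod (280)",np.linalg.norm(m)); pr("yaw y axis",np.arctan2(m[1],m[0]))
pr("bar dir",np.arctan2(*(a-b)[[1,0]])); pr("rod dir",np.arctan2(*(r-s)[[1,0]]))
l=[W(183,40,.11),W(363,13,.11),W(403,258,.11),W(216,284,.11)];pr("lid c",np.mean(l,0))
side=snapshot("side")
m3=(r+s)/2;mb=(a+b)/2
print("side check",proj(side,m3),proj(side,mb),proj(side,np.mean(q,0)))
E
```

```text
bump c [ 0.477 -0.194  0.05 ]
0.042 0.061 0.038 0.056 long yaw -0.848
bar [[0.612 0.197 0.19 ]
 [0.423 0.174 0.19 ]
 [0.518 0.186 0.19 ]]
0.1906247329951787
rod [[ 0.617 -0.087  0.106]
 [ 0.491 -0.102  0.106]
 [ 0.554 -0.094  0.106]]
0.12651733062317502
bar-rod (280) 0.2822441427203853
yaw y axis 1.7
bar dir 0.122
rod dir 0.117
lid c [0.538 0.027 0.11 ]
side check [281.11658277 259.9944765 ] [259.09531783 156.5400176 ] [249.12962496 313.26902224]
```

```bash
python3 -m inch '[[-1,[20,0,50],[0,0,0]],[-1,[30,-10,50],[0,0,0]],[-1,[30,-50,0],[0,0,-0.05]],[-1,[25,-55,0],[0,0,-0.05]],[-1,[20,-55,0],[0,0,-0.05]]]' 25
python3 -m inch '[[-1,[20,-55,0],[0,0,-0.05]],[-1,[15,-55,0],[0,0,-0.05]],[-1,[10,-58,0],[0,0,-0.05]],[-1,[5,-58,0],[0,0,-0.05]],[-1,[0,-58,0],[0,0,-0.05]]]'
python3 -m inch '[[-1,[0,-58,0],[0,0,0]],[-1,[0,-58,0],[0,0,0]],[-1,[0,-58,0],[0,0,0]],[-1,[0,-58,0],[0,0,0]],[-1,[0,-58,0],[0,0,0]]]'
```

```text
clock: 1.27
tcp_pos: [0.4178, 0.4367, 0.296]
tcp_rot: [0.295, 0.955, 0.0, 0.0]
contact_force: [0.5, -0.0, -0.2]
grip_width: 0.999
finger_force: 0.0
clock: 1.9
tcp_pos: [0.4668, 0.1527, 0.2961]
tcp_rot: [0.412, 0.911, 0.0, 0.0]
contact_force: [1.3, 0.2, -0.0]
grip_width: 1.001
finger_force: 0.0
clock: 2.52
tcp_pos: [0.4664, -0.137, 0.2963]
tcp_rot: [0.411, 0.912, 0.0, 0.001]
contact_force: [0.9, -0.1, -0.3]
grip_width: 0.997
finger_force: 0.0
```

```bash
python3 -m inch '[[-1,[10,-57,-40],[0,0,0]],[-1,[0,0,0],[0,0,0]]]'
python3 - <<'E'
from h import *
p=snapshot("wrist");cv2.imwrite("pics/w1.png",p["color"])
for l in("bumper",):
    for d in look_for(p,l): print(np.round(d["bbox"]),round(d["conf"],2))
hsv=cv2.cvtColor(p["color"],cv2.COLOR_BGR2HSV);print("expected",proj(p,[.477,-.194,.05]).round(),"cam",ray(p,(0,0))[0].round(3))
E
```

```text
clock: 2.78
tcp_pos: [0.4733, -0.1897, 0.2584]
tcp_rot: [0.414, 0.91, -0.001, -0.002]
contact_force: [-0.3, 0.9, -0.2]
grip_width: 1.004
finger_force: 0.0
[281. 183.  35.  52.] 0.97
[200. 219.  81.  67.] 0.89
[324. 237.  40.  58.] 0.82
[201. 129.  79.  77.] 0.59
expected [280. 184.] cam [ 0.423 -0.131  0.448]
```

View pics/w1.png

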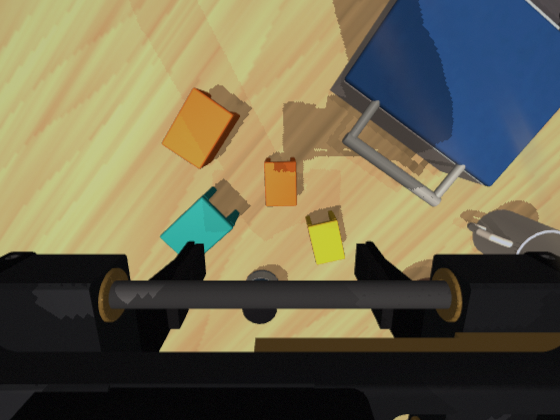

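The wrist view shows the small orange bumper at (281,183). Its long axis runs nearly along the image column and its top face spans about 265–297 x 164–206. The rod's near end is at (350,138).

```bash
python3 - <<'E'
from h import *
p=snapshot("wrist");c=p["color"]
hsv=cv2.cvtColor(c,cv2.COLOR_BGR2HSV);print(hsv[195,281],hsv[180,281],hsv[161,268],hsv[185,240])
h=hsv.astype(int)
m=((h[...,0]<19)&(h[...,1]>190)&(h[...,2]>150)).astype(np.uint8);m[:150]=0;m[215:]=0;m[:,:255]=0;m[:,305:]=0
pts=np.argwhere(m)[:,::-1].astype(np.float32);print(len(pts))
for r in (168,176,190,200): x=np.where(m[r])[0]; print(r,x.min(),x.max())
for cc in (272,281,290): x=np.where(m[:,cc])[0]; print(cc,x.min(),x.max())
r=cv2.minAreaRect(pts);print(r)
q=np.array([atz(p,a,.05) for a in cv2.boxPoints(r)]);print(q.round(3),q.mean(0).round(3),[np.linalg.norm(q[i]-q[i-1]).round(3) for i in range(4)])
b=cv2.resize(c[150:220,230:330],None,fx=7,fy=7,interpolation=cv2.INTER_CUBIC);cv2.imwrite("pics/w1c.png",b)
E
```

```text
[ 17 193 197] [ 17 190 196] [ 17 119 137] [ 18 111 197]
619
168 273 291
176 285 291
190 275 291
200 262 291
272 163 205
281 164 205
290 163 205
((276.54681396484375, 183.99853515625), (42.88531494140625, 30.32894515991211), 88.21009063720703)
[[ 0.442 -0.186  0.05 ]
 [ 0.471 -0.159  0.05 ]
 [ 0.511 -0.2    0.05 ]
 [ 0.481 -0.228  0.05 ]] [ 0.477 -0.193  0.05 ] [np.float64(0.058), np.float64(0.039), np.float64(0.058), np.float64(0.041)]
```

View pics/w1c.png

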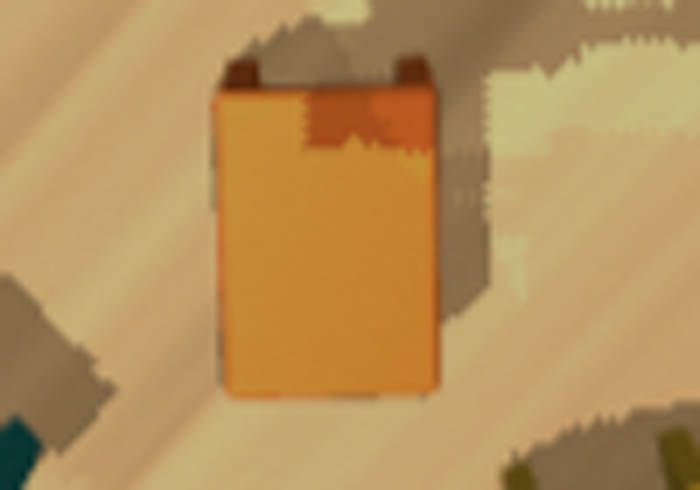

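```bash
python3 -m inch '[[-1,[6,-5,-50],[0.075,0.066,0]],[-1,[0,0,-50],[0.075,0.066,0]],[-1,[0,0,-40],[0,0,0]],[-1,[0,0,0],[0,0,0]],[-1,[0,0,0],[0,0,0]]]'
```

```text
clock: 3.55
tcp_pos: [0.483, -0.1903, 0.1223]
tcp_rot: [0.408, 0.908, 0.042, -0.089]
contact_force: [0.2, -0.1, 1.0]
grip_width: 1.002
finger_force: 0.0
```

```bash
python3 -m inch '[[-1,[0,-9,-30],[0,0,0]],[-1,[0,0,-30],[0,0,0]],[-1,[0,0,-25],[0,0,0]],[-1,[0,0,-16],[0,0,0]],[-1,[0,0,0],[0,0,0]]]'
python3 -m inch '[[0.2,[0,0,0],[0,0,0]],[1,[0,0,0],[0,0,0]],[1,[0,0,0],[0,0,0]],[1,[0,0,0],[0,0,0]],[1,[0,0,0],[0,0,0]]]' 25
python3 -m inch '[[1,[0,0,0],[0,0,0]],[1,[0,0,20],[0,0,0]],[1,[0,0,40],[0,0,0]],[1,[0,0,0],[0,0,0]]]'
python3 - <<'E'
from h import *
p=snapshot("side");c=p["color"];cv2.imwrite("pics/s1.png",cv2.resize(c[230:400,150:400],None,fx=3,fy=3))
E
```

```text
clock: 4.18
tcp_pos: [0.482, -0.1995, 0.0199]
tcp_rot: [0.408, 0.907, 0.041, -0.091]
contact_force: [-0.2, -0.1, -0.3]
grip_width: 1.0
finger_force: 0.0
clock: 4.8
tcp_pos: [0.4815, -0.1999, 0.0194]
tcp_rot: [0.409, 0.907, 0.041, -0.091]
contact_force: [-0.1, 0.2, -0.5]
grip_width: 0.519
finger_force: 0.0
clock: 5.3
tcp_pos: [0.4838, -0.2014, 0.0829]
tcp_rot: [0.409, 0.907, 0.042, -0.087]
contact_force: [0.2, -0.5, -1.5]
grip_width: 0.476
finger_force: 25.0
```

View pics/s1.png

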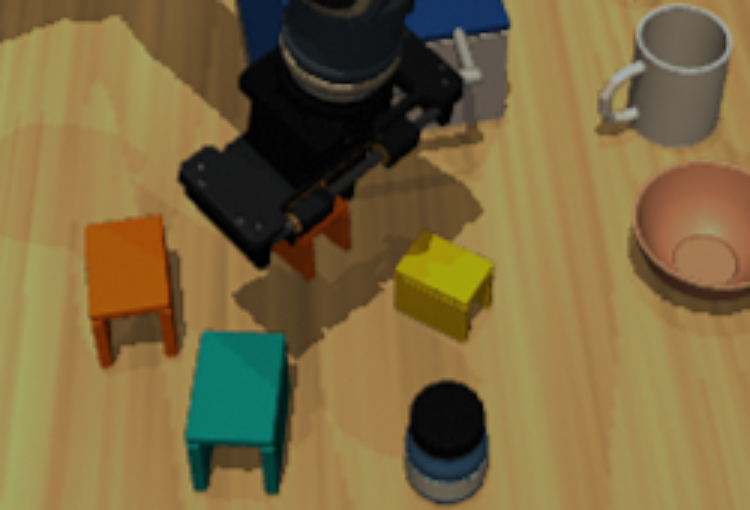

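The bumper hangs level between the fingers at crop (310,235), and its neighbours have not moved.

```bash
python3 -m inch '[[1,[0,0,50],[0,0,0]],[1,[0,0,55],[-0.075,-0.066,0]],[1,[0,0,55],[-0.075,-0.066,0]],[1,[0,10,55],[0,0,0.11]],[1,[0,45,0],[0,0,0.11]]]'
python3 -m inch '[[1,[5,50,0],[0,0,0.11]],[1,[5,50,0],[0,0,0.11]],[1,[10,50,0],[0,0,0.11]],[1,[10,50,0],[0,0,0.11]],[1,[10,50,0],[0,0,0.11]]]'
python3 -m inch '[[1,[6,45,0],[0,0,0.11]],[1,[0,35,0],[0,0,0.09]],[1,[0,0,0],[0,0,0]],[1,[0,0,0],[0,0,0]]]'
python3 - <<'E'
from h import *
p=snapshot("side");c=p["color"];cv2.imwrite("pics/s2.png",cv2.resize(c[60:280,170:370],None,fx=2.7,fy=2.7))
w=snapshot("wrist");cv2.imwrite("pics/w2.png",w["color"])
R=lambda a:np.array(a)
x=R([.992,.124,0]);b=R([.518,.186,.19])
for k in(-.08,0,.08): print("bar pred side",proj(p,b+k*x).round(1),"wrist",proj(w,b+k*x).round(1))
E
```

```text
clock: 5.98
tcp_pos: [0.4829, -0.1474, 0.2987]
tcp_rot: [0.309, 0.951, 0.001, 0.004]
contact_force: [0.4, -0.2, -1.8]
grip_width: 0.475
finger_force: 25.0
clock: 6.6
tcp_pos: [0.5209, 0.1065, 0.2937]
tcp_rot: [0.037, 0.999, -0.0, -0.001]
contact_force: [0.7, -0.8, 0.6]
grip_width: 0.476
finger_force: 25.0
clock: 7.1
tcp_pos: [0.5274, 0.1837, 0.294]
tcp_rot: [-0.061, 0.998, -0.001, -0.0]
contact_force: [0.1, -1.1, -0.6]
grip_width: 0.475
finger_force: 25.0
bar pred side [227.7 160.2] wrist [283.8 105.2]
bar pred side [259.2 156.4] wrist [283.7 191.1]
bar pred side [290.2 152.7] wrist [283.6 265. ]
```

View pics/w2.png

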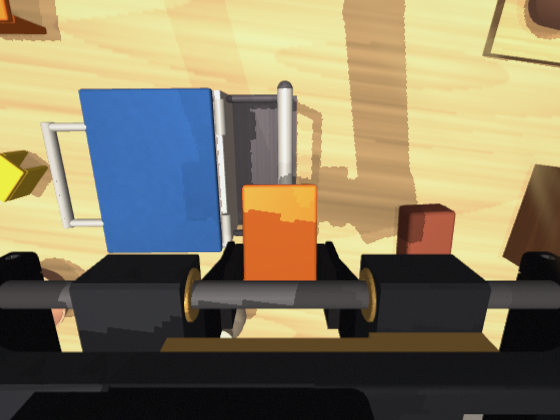

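View pics/s2.png

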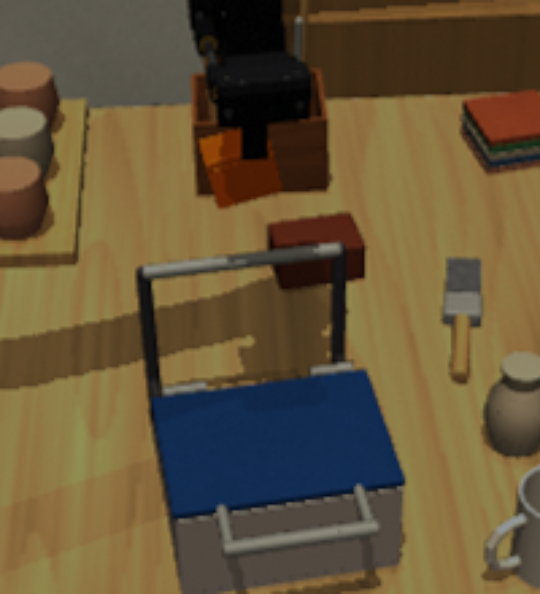

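The wrist view shows the bumper top from column 243 to 317, with its far edge at row 185 and the bar at column 285 (prediction 283.7). The side view may show the bumper pitched slightly, so I'll test that against the projection.

```bash
python3 - <<'E'
from h import *
from scipy.optimize import least_squares
from scipy.spatial.transform import Rotation as Ro
p=snapshot("side");w=snapshot("wrist");s=manip.get_state()
T=np.array(s["tcp_pos"]);Rt=Ro.from_quat(s["tcp_rot"]).as_matrix();print(T.round(4),Rt.round(3).tolist())
yaw=.124;B=Ro.from_euler("z",yaw).as_matrix()
obs=[(w,(-.03,-.021,.025),(317,185)),(w,(-.03,.021,.025),(243,185)),(p,(-.03,-.021,-.025),(249.6,135.9)),(p,(.03,-.021,-.025),(275.6,130.4)),(p,(-.03,-.021,.025),(248.5,127.4)),(p,(-.03,.021,.025),(244.5,112))]
C0=T-.012*B[:,0]+np.array([0,0,.019-.013])
def f(v,all=False):
    M=B@Ro.from_rotvec([0,v[3],0]).as_matrix()
    return np.array([proj(c,C0+v[:3]+M@np.array(o))-uv for c,o,uv in obs])
# orientation of +y in wrist image
print("wrist proj y+",proj(w,C0+B@[0,.021,.025]),proj(w,C0+B@[0,-.021,.025]))
print("nominal resid\n",f([0,0,0,0]).round(1))
b=np.array([.518,.186,.19])
print("bumper-bar box frame mm",((C0-b)@B*1000).round(1))
E
```

```text
[0.5277 0.1836 0.2945] [[-0.993, -0.12, 0.0], [-0.12, 0.993, -0.0], [-0.0, -0.0, -1.0]]
wrist proj y+ [318.17017734 241.45363741] [242.69596875 241.65774526]
nominal resid
 [[-76.4   4. ]
 [ 77.    3.8]
 [ -3.5  -0.8]
 [ -4.7   1.9]
 [ -3.5 -10.2]
 [ -2.   -4.3]]
bumper-bar box frame mm [ -2.7  -3.5 110.5]
```

```bash
python3 -m inch '[[1,[2,5,-30],[0,0,0]],[1,[0,0,-30],[0,0,0]],[1,[0,0,-15],[0,0,0]],[1,[0,0,-12],[0,0,0]],[1,[0,0,0],[0,0,0]]]'
python3 -m inch '[[1,[0,0,-10],[0,0,0]],[1,[0,0,-8],[0,0,0]],[1,[0,0,-6],[0,0,0]],[1,[0,0,0],[0,0,0]]]'
```

```text
clock: 7.92
tcp_pos: [0.5294, 0.1899, 0.2071]
tcp_rot: [-0.061, 0.998, -0.0, -0.0]
contact_force: [-0.2, 0.2, 0.3]
grip_width: 0.479
finger_force: 25.0
clock: 8.43
tcp_pos: [0.5292, 0.1901, 0.1828]
tcp_rot: [-0.062, 0.998, -0.0, -0.0]
contact_force: [1.0, -0.2, -1.1]
grip_width: 0.476
finger_force: 25.0
```

```bash
python3 -m inch '[[1,[0,0,-3],[0,0,0]],[1,[0,0,-3],[0,0,0]],[1,[0,0,0],[0,0,0]]]'
python3 -m inch '[[1,[0,0,-2],[0,0,0]],[1,[0,0,0],[0,0,0]]]'
python3 - <<'E'
from h import *
p=snapshot("side");c=p["color"];cv2.imwrite("pics/s3.png",cv2.resize(c[90:230,190:340],None,fx=4,fy=4))
E
```

```text
clock: 8.8
tcp_pos: [0.5307, 0.1903, 0.1782]
tcp_rot: [-0.061, 0.998, 0.0, 0.001]
contact_force: [2.5, 0.6, 2.9]
grip_width: 0.476
finger_force: 25.0
clock: 9.05
tcp_pos: [0.5302, 0.1903, 0.1758]
tcp_rot: [-0.062, 0.998, 0.0, 0.001]
contact_force: [3.5, -0.1, 3.6]
grip_width: 0.476
finger_force: 25.0
```

View pics/s3.png

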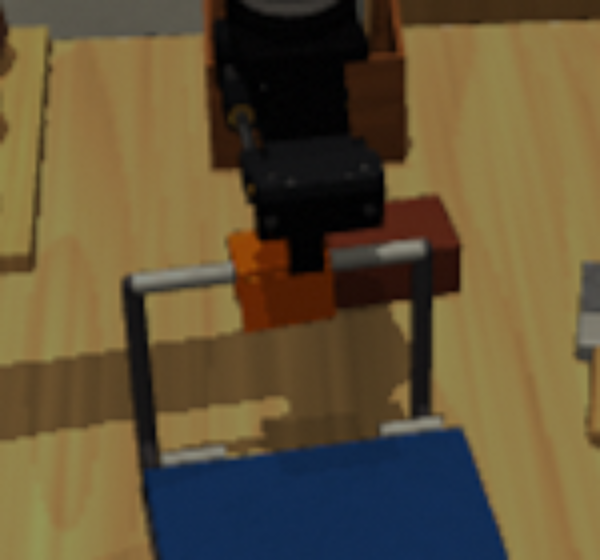

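The bumper sits astride the bar at crop (285,290), with a leg in front of it, and there's light contact. Releasing now.

```bash
python3 -m inch '[[-0.2,[0,0,0],[0,0,0]],[-0.4,[0,0,0],[0,0,0]],[-1,[0,0,0],[0,0,0]],[-1,[0,0,0],[0,0,0]],[-1,[0,0,0],[0,0,0]]]'
python3 -m inch '[[-1,[0,0,20],[0,0,0]],[-1,[0,0,30],[0,0,0]],[-1,[0,0,45],[0,0,0]],[-1,[0,-20,30],[0,0,0]],[-1,[0,-50,0],[0,0,0]]]'
python3 - <<'E'
from h import *
p=snapshot("side");c=p["color"];cv2.imwrite("pics/s4.png",cv2.resize(c[90:230,190:340],None,fx=4,fy=4))
E
```

```text
clock: 9.72
tcp_pos: [0.5294, 0.1901, 0.1752]
tcp_rot: [-0.062, 0.998, -0.0, -0.0]
contact_force: [-0.1, 0.1, -0.8]
grip_width: 0.942
finger_force: 0.0
clock: 10.35
tcp_pos: [0.5309, 0.1224, 0.303]
tcp_rot: [-0.064, 0.998, 0.001, 0.003]
contact_force: [-0.1, -0.9, -0.4]
grip_width: 1.0
finger_force: 0.0
```

View pics/s4.png

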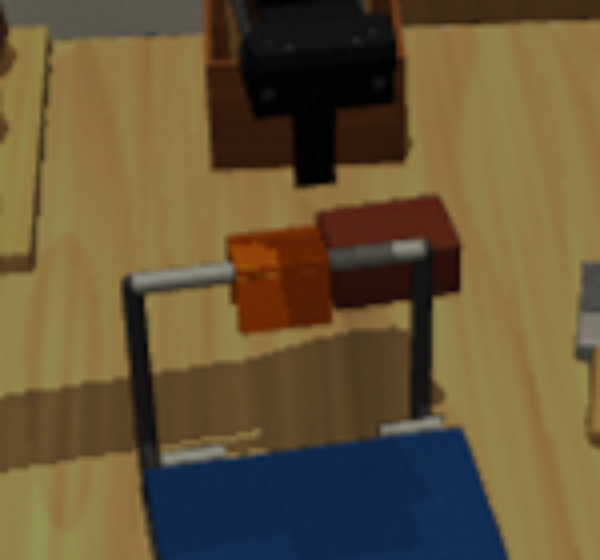

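The bumper hangs level on the bar and is free of the gripper. Next is the rod, moving above it with the fingers part-closed.

```bash
python3 -m inch '[[-0.5,[4,-50,0],[0,0,0]],[0,[5,-55,-10],[0,0,0]],[0.15,[5,-55,-30],[0,0,0]],[0.15,[5,-50,-45],[0,0,0]],[0.15,[3,-4,-20],[0,0,0]]]' 20
python3 -m inch '[[0.15,[0,0,0],[0,0,0]],[0.15,[0,0,0],[0,0,0]]]'
python3 - <<'E'
from h import *
w=snapshot("wrist");hsv=cv2.cvtColor(w["color"],cv2.COLOR_BGR2HSV)
x=np.array([.992,.124,0]);y=np.array([-.124,.992,0]);r=np.array([.553,-.0917,.106])
for k in(-.045,-.03,-.015,0,.03):
    o=[]
    for s in range(-24,26,2):
        u,v=proj(w,r+k*x+s*y/1000).round().astype(int)
        o.append(int(hsv[v,u,1]) if 0<=u<560 and 0<=v<420 else -1)
    print(k,proj(w,r+k*x).round(),o)
E
```

```text
clock: 11.02
tcp_pos: [0.5492, -0.0945, 0.1968]
tcp_rot: [-0.058, 0.998, -0.001, -0.002]
contact_force: [-0.5, 1.6, 0.8]
grip_width: 0.516
finger_force: 0.0
clock: 11.28
tcp_pos: [0.5518, -0.0891, 0.1997]
tcp_rot: [-0.062, 0.998, 0.0, 0.001]
contact_force: [0.6, 0.4, 0.4]
grip_width: 0.431
finger_force: 0.0
-0.045 [277. 156.] [102, 101, 102, 102, 100, 100, 99, 98, 98, 76, 23, 21, 10, 19, 22, 21, 76, 96, 96, 96, 97, 110, 116, 114, 114]
-0.03 [277. 173.] [109, 110, 110, 110, 107, 109, 107, 106, 107, 95, 23, 21, 13, 21, 21, 24, 80, 104, 104, 103, 102, 115, 116, 115, 117]
-0.015 [277. 188.] [107, 108, 107, 107, 108, 107, 107, 107, 107, 99, 24, 23, 14, 22, 21, 22, 74, 116, 114, 115, 118, 117, 117, 115, 114]
0 [277. 204.] [109, 110, 110, 110, 110, 110, 110, 110, 110, 54, 21, 23, 14, 21, 21, 21, 77, 115, 115, 115, 116, 115, 115, 115, 116]
0.03 [277. 233.] [80, 81, 81, 81, 82, 83, 83, 82, 83, 71, 21, 22, 21, 24, 21, 23, 79, 116, 116, 116, 114, 116, 114, 115, 116]
```

```bash
python3 -m inch '[[0.15,[1,-1,-35],[0,0,0]],[0.15,[0,0,-35],[0,0,0]],[0.15,[0,0,-25],[0,0,0]],[0.15,[0,0,-18],[0,0,0]],[0.15,[0,0,0],[0,0,0]]]'
python3 -m inch '[[1,[0,0,0],[0,0,0]],[1,[0,0,0],[0,0,0]],[1,[0,0,0],[0,0,0]],[1,[0,0,0],[0,0,0]]]' 20
```

```text
clock: 11.95
tcp_pos: [0.5519, -0.0903, 0.0854]
tcp_rot: [-0.062, 0.998, 0.0, -0.001]
contact_force: [0.3, 0.0, 0.2]
grip_width: 0.427
finger_force: 0.0
clock: 12.45
tcp_pos: [0.5523, -0.0909, 0.0862]
tcp_rot: [-0.062, 0.998, 0.0, 0.0]
contact_force: [0.6, 0.5, -0.2]
grip_width: 0.062
finger_force: 0.1
```

```bash
python3 -m inch '[[1,[0,0,0],[0,0,0]],[1,[0,0,0],[0,0,0]]]'
python3 - <<'E'
from h import *
x=np.array([.992,.124,0]);y=np.array([-.124,.992,0]);r=np.array([.5529,-.0905,.106])
for n in("wrist","side"):
    w=snapshot(n);hsv=cv2.cvtColor(w["color"],cv2.COLOR_BGR2HSV)
    for d in look_for(w,"lid_handle")[:3]: print(n,np.round(d["bbox"]),round(d["conf"],2))
    for k in(-.055,-.045,-.03,-.015,.03,.045,.055):
        o=[]
        for s in range(-40,64,4):
            u,v=proj(w,r+k*x+s*y/1000).round().astype(int)
            o.append("%d/%d"%(hsv[v,u,1],hsv[v,u,2]))
        print(k,proj(w,r+k*x).round(),*o)
E
```

```text
clock: 12.7
tcp_pos: [0.5527, -0.0908, 0.0865]
tcp_rot: [-0.062, 0.998, 0.0, 0.001]
contact_force: [-1.6, -0.1, 5.6]
grip_width: 0.007
finger_force: 2.9
wrist [412. 207. 296. 287.] 0.78
-0.055 [281. 162.] 88/232 97/231 99/231 99/232 99/231 100/232 100/232 100/232 99/232 22/195 18/225 22/164 97/213 97/213 100/155 104/170 97/212 39/111 36/106 38/107 36/107 10/150 171/152 169/167 169/167 168/164
-0.045 [281. 180.] 107/232 109/231 110/232 108/231 109/231 110/232 109/232 109/232 108/232 23/203 19/225 24/162 106/232 104/232 115/164 116/165 102/231 52/123 40/109 37/110 39/111 17/132 170/156 172/168 169/164 169/167
-0.03 [281. 205.] 112/231 112/231 111/232 109/231 109/231 115/159 115/159 115/162 105/143 23/202 21/221 21/159 114/194 115/157 114/174 116/172 114/152 50/91 36/84 36/84 39/84 14/163 168/155 171/166 171/161 169/167
-0.015 [281. 230.] 112/231 110/231 112/231 110/231 110/231 115/159 116/160 116/162 116/163 24/128 22/138 23/123 114/157 116/163 114/163 117/172 115/155 46/89 39/84 39/85 39/85 27/143 173/93 173/100 170/102 170/102
0.03 [281. 297.] 15/52 15/52 10/52 10/53 10/53 10/53 10/5
[... 1020 characters left out ...]
6 212/65 199/87 200/88 200/84
-0.015 [274. 260.] 51/70 54/71 55/70 51/70 51/70 50/56 255/1 0/0 27/19 13/20 32/8 28/9 46/11 0/11 30/17 12/21 11/23 0/20 12/22 23/22 12/22 23/22 6/41 10/51 85/57 200/74
0.03 [293. 257.] 51/70 55/70 51/70 51/70 54/71 55/56 0/0 85/3 128/2 0/4 85/3 0/2 46/11 21/12 0/17 11/23 12/22 21/24 12/21 22/23 21/24 12/22 13/20 13/20 13/20 13/19
0.045 [300. 256.] 54/71 52/69 52/69 51/70 55/70 54/57 0/0 255/1 23/11 85/3 85/3 102/5 28/9 23/11 8/33 9/55 16/16 12/22 12/21 23/22 12/22 22/23 12/21 13/19 13/20 13/20
0.055 [304. 255.] 52/84 52/84 55/69 55/70 55/70 53/68 55/28 0/0 170/3 85/3 64/4 73/7 0/10 17/15 0/25 11/24 11/23 14/36 11/23 12/22 33/23 12/22 149/36 159/48 189/70 188/69
```

```bash
python3 -m inch '[[1,[0,0,0],[0,0,0]],[1,[0,0,0],[0,0,0]]]'
python3 - <<'E'
from h import *
p=snapshot("side")
g=cv2.cvtColor(p["color"],cv2.COLOR_BGR2GRAY)
print(manip.get_state()["grip_width"],np.round(manip.get_state()["contact_force"],1))
w=snapshot("wrist");g=w["color"].max(2)
s=manip.get_state();T=np.array(s["tcp_pos"])
print("tcp px",proj(w,T).round(),"grasp px",proj(w,T+[0,0,.019]).round(), "rod@.106", proj(w,[.5529,-.0905,.106]).round())
for r in range(190,300,5): print(r,*g[r,230:335:5])
E
```

```text
clock: 13.15
tcp_pos: [0.5527, -0.0909, 0.0866]
tcp_rot: [-0.062, 0.998, 0.0, 0.001]
contact_force: [-1.0, 1.0, 6.0]
grip_width: 0.002
finger_force: 2.8
0.008412097495193829 [-1.  -0.4  5.7]
tcp px [280. 240.] grasp px [280. 252.] rod@.106 [281. 253.]
190 232 232 232 193 226 231 232 232 165 210 228 192 135 231 187 157 157 158 158 158 108
195 230 229 228 153 155 155 156 156 165 211 228 192 137 194 162 180 181 181 179 161 85
200 232 232 175 158 159 157 158 156 166 210 228 192 136 154 154 172 173 173 159 158 85
205 231 232 175 159 161 161 161 161 166 211 228 191 135 228 159 175 172 172 153 152 84
210 232 231 232 157 157 158 158 158 106 164 228 192 109 163 170 182 181 182 165 163 85
215 231 232 232 159 160 159 159 159 107 130 141 131 108 159 170 178 179 179 163 163 85
220 227 227 226 149 151 152 153 155 106 131 141 131 108 160 161 177 177 177 160 159 85
225 232 231 231 159 157 155 154 154 107 130 141 132 107 152 154 173 175 178 160 161 84
230 231 232 231 158 159 161 162 163 107 130 141 132 107 157 161 162 172 173 155 155 85
235 232 231 231 156 155 155 155 155 107 130 142 132 106 160 161 
[... 176 characters left out ...]
143 141 84
250 232 232 232 167 165 164 165 10 12 17 79 17 9 13 164 166 167 167 150 151 85
255 20 21 22 22 23 22 21 10 12 17 79 16 11 8 20 21 22 22 22 22 25
260 22 22 22 22 23 21 22 12 14 17 79 15 8 14 22 23 22 23 22 23 23
265 20 21 22 22 23 23 22 10 14 18 77 16 17 11 24 20 23 23 23 22 21
270 24 22 23 23 23 22 20 75 18 15 79 14 16 94 22 23 21 19 21 22 22
275 24 21 21 20 23 18 20 81 16 17 79 16 17 129 24 22 22 20 20 21 21
280 20 23 23 21 22 22 22 87 29 29 56 29 29 151 22 21 21 25 22 21 19
285 46 41 46 46 46 45 31 71 52 69 69 70 70 151 44 45 46 45 45 45 46
290 52 51 51 52 51 53 33 71 89 90 90 90 90 143 48 54 52 52 52 51 51
295 53 52 53 54 52 53 37 78 106 106 106 105 106 168 50 53 53 52 53 51 53
```

```bash
python3 -m inch '[[0.15,[0,0,3],[0,0,0]],[0.15,[0,0,0],[0,0,0]],[0.15,[0,0,0],[0,0,0]],[0.15,[0,0,0],[0,0,0]]]'
python3 -m inch '[[0.15,[0,0,-8],[0,0,0]],[0.15,[0,0,-5],[0,0,0]],[0.15,[0,0,0],[0,0,0]]]'
python3 -m inch '[[1,[0,0,0],[0,0,0]],[1,[0,0,0],[0,0,0]],[1,[0,0,0],[0,0,0]],[1,[0,0,0],[0,0,0]],[1,[0,0,0],[0,0,0]]]' 20
```

```text
clock: 13.75
tcp_pos: [0.5519, -0.0909, 0.0886]
tcp_rot: [-0.062, 0.998, 0.0, -0.0]
contact_force: [0.2, -1.0, 1.5]
grip_width: 0.368
finger_force: 0.0
clock: 14.12
tcp_pos: [0.5515, -0.0908, 0.075]
tcp_rot: [-0.062, 0.998, 0.0, -0.001]
contact_force: [-0.2, -0.5, 0.2]
grip_width: 0.418
finger_force: 0.0
clock: 14.75
tcp_pos: [0.5522, -0.0908, 0.076]
tcp_rot: [-0.062, 0.998, 0.0, 0.0]
contact_force: [0.0, 0.7, 0.6]
grip_width: 0.152
finger_force: 20.0
```

The fingers shut above the rod the first time. Now the opening matches it (0.152 × 87 ≈ 13 mm). I'll re-seat a little deeper so the pads hold it well.

```bash
python3 -m inch '[[0.15,[0,0,0],[0,0,0]],[0.15,[0,0,0],[0,0,0]],[0.15,[0,0,-5],[0,0,0]],[0.15,[0,0,-4],[0,0,0]],[0.15,[0,0,0],[0,0,0]]]'
python3 -m inch '[[1,[0,0,0],[0,0,0]],[1,[0,0,0],[0,0,0]],[1,[0,0,0],[0,0,0]],[1,[0,0,0],[0,0,0]],[1,[0,0,0],[0,0,0]]]' 20
python3 -m inch '[[1,[0,0,4],[0,0,0]],[1,[0,0,6],[0,0,0]],[1,[0,1,8],[0,0,0]],[1,[0,1,10],[0,0,0]],[1,[0,0,0],[0,0,0]]]'
```

```text
clock: 15.38
tcp_pos: [0.5517, -0.0908, 0.0662]
tcp_rot: [-0.062, 0.998, 0.0, -0.001]
contact_force: [0.5, -0.7, 0.2]
grip_width: 0.417
finger_force: 0.0
clock: 16.0
tcp_pos: [0.5522, -0.0908, 0.0669]
tcp_rot: [-0.062, 0.998, 0.0, 0.0]
contact_force: [0.7, -0.8, 0.3]
grip_width: 0.151
finger_force: 20.0
clock: 16.62
tcp_pos: [0.5519, -0.0889, 0.0956]
tcp_rot: [-0.062, 0.998, 0.0, 0.0]
contact_force: [1.1, -0.2, -2.6]
grip_width: 0.153
finger_force: 20.0
```

```bash
python3 -m inch '[[1,[-0.5,4,20],[0,0,0]],[1,[-0.7,6,20],[0,0,0]],[1,[-1,8,19],[0,0,0]],[1,[-1.2,10,18],[0,0,0]],[1,[-1.4,11,17],[0,0,0]]]'
python3 -m inch '[[1,[0,0,0],[0,0,0]],[1,[0,0,0],[0,0,0]]]'
```

```text
clock: 17.25
tcp_pos: [0.5473, -0.0529, 0.1902]
tcp_rot: [-0.06, 0.998, -0.002, 0.0]
contact_force: [-0.4, -5.1, 1.2]
grip_width: 0.154
finger_force: 20.0
clock: 17.5
tcp_pos: [0.5474, -0.053, 0.1901]
tcp_rot: [-0.061, 0.998, -0.002, 0.001]
contact_force: [-0.3, -5.7, 2.4]
grip_width: 0.153
finger_force: 20.0
```

```bash
python3 -m inch '[[1,[-1.6,13,15],[0,0,0]],[1,[-1.8,15,14],[0,0,0]],[1,[-2,16,12],[0,0,0]],[1,[-2.1,17,11],[0,0,0]],[1,[0,0,0],[0,0,0]]]'
python3 -m inch '[[1,[-2.2,18,9],[0,0,0]],[1,[-2.4,19,7],[0,0,0]],[1,[-2.4,19,5],[0,0,0]],[1,[-2,15,3],[0,0,0]],[1,[0,0,0],[0,0,0]]]'
```

```text
clock: 18.12
tcp_pos: [0.5404, 0.006, 0.2453]
tcp_rot: [-0.06, 0.998, -0.003, 0.002]
contact_force: [-3.4, -11.4, 14.4]
grip_width: 0.153
finger_force: 20.0
clock: 18.75
tcp_pos: [0.5312, 0.082, 0.2703]
tcp_rot: [-0.062, 0.998, 0.0, 0.002]
contact_force: [-7.5, -5.5, 22.9]
grip_width: 0.154
finger_force: 20.0
```

```bash
python3 -m inch '[[1,[0,0,0],[0,0,0]],[1,[0,0,3],[0,0,0]],[1,[0,0,3],[0,0,0]],[1,[0,0,0],[0,0,0]]]' 6
python3 - <<'E'
from h import *
x=np.array([.992,.124,0]);y=np.array([-.124,.992,0])
p=snapshot("side");hsv=cv2.cvtColor(p["color"],cv2.COLOR_BGR2HSV)
H=np.array([.5268,.1126,.106])
print(np.round(manip.get_state()["moment"],2),[ (l,[ (np.round(d["bbox"]).tolist(),round(d["conf"],2)) for d in look_for(p,l)[:2]]) for l in("lid","bumper")])
for th in (1.2,1.3,1.4,1.5,1.571):
    print(th,"top edge px",[proj(p,H+k*x+.15*(np.sin(th)*np.array([0,0,1])-np.cos(th)*y)).round(1).tolist() for k in(-.1,.1)],"rod end",proj(p,H-.066*x+.205*(np.sin(th)*np.array([0,0,1])-np.cos(th)*y)).round(1))
E
```

```text
clock: 19.25
tcp_pos: [0.5302, 0.0825, 0.27]
tcp_rot: [-0.062, 0.998, -0.0, -0.001]
contact_force: [2.5, 0.2, -5.4]
grip_width: 0.156
finger_force: 6.0
[ 0.25 -0.5  -0.01] [('lid', [([264.0, 171.0, 84.0, 68.0], 0.7)]), ('bumper', [([297.0, 323.0, 35.0, 38.0], 0.96), ([192.0, 328.0, 36.0, 48.0], 0.95)])]
1.2 top edge px [[223.7, 175.0], [309.8, 164.4]] rod end [238.5 160.3]
1.3 top edge px [[222.8, 169.6], [308.5, 159.1]] rod end [237.1 152.7]
1.4 top edge px [[222.0, 164.6], [307.1, 154.3]] rod end [235.8 145.8]
1.5 top edge px [[221.2, 160.1], [305.7, 150.0]] rod end [234.6 139.7]
1.571 top edge px [[220.7, 157.3], [304.7, 147.3]] rod end [233.7 135.9]
```

```bash
python3 -m inch '[[1,[-1,7,1],[0,0,0]],[1,[-1,7,1],[0,0,0]],[1,[-0.8,6,0],[0,0,0]],[1,[-0.5,4,0],[0,0,0]],[1,[0,0,0],[0,0,0]]]' 8
python3 -m inch '[[1,[0,0,0],[0,0,0]],[1,[0,0,0],[0,0,0]]]'
```

```text
clock: 20.02
tcp_pos: [0.5272, 0.1064, 0.273]
tcp_rot: [-0.062, 0.998, -0.0, -0.0]
contact_force: [0.9, 0.6, -5.0]
grip_width: 0.156
finger_force: 8.0
clock: 20.27
tcp_pos: [0.5273, 0.1058, 0.2729]
tcp_rot: [-0.061, 0.998, 0.0, -0.0]
contact_force: [0.3, 0.5, -5.4]
grip_width: 0.154
finger_force: 8.0
```

```bash
python3 -m inch '[[1,[-0.4,3,0],[0,0,0]],[1,[-0.3,3,0],[0,0,0]],[1,[0,0,0],[0,0,0]],[1,[0,0,0],[0,0,0]],[1,[0,0,0],[0,0,0]]]' 15
python3 - <<'E'
from h import *
x=np.array([.992,.124,0]);y=np.array([-.124,.992,0]);z=np.array([0,0,1.])
H=np.array([.5268,.1126,.106])
for n in("side","top"):
    p=snapshot(n);hsv=cv2.cvtColor(p["color"],cv2.COLOR_BGR2HSV)
    m=((hsv[...,0]>95)&(hsv[...,0]<125)&(hsv[...,1]>140)&(hsv[...,2]>30)).astype(np.uint8)
    nn,l,st,ce=cv2.connectedComponentsWithStats(m);i=1+st[1:,4].argmax();print(n,st[i],ce[i].round(1))
    for k in(-.09,-.075,-.06,.06,.075,.09):
        best=[]
        for th in np.arange(1.3,1.8,.005):
            # sample top edge of underside(front) face at 152mm: distance where blue/non-blue
            u,v=proj(p,H+k*x+.153*(np.sin(th)*z-np.cos(th)*y)); best.append(m[int(round(v)),int(round(u))])
        b=np.array(best);ch=np.where(np.diff(b.astype(int))!=0)[0];print(k,[round(1.3+.005*c,3) for c in ch],b[0],b[-1])
    print([proj(p,H+s*x+d*z).round(1).tolist() for s in(-.102,.102) for d in(0,.153)])
    c=np.where(l==i); 
    if n=="side":
        for col in(224,230,236,295,300): r=np.where(l[:,col]==i)[0]; print(col,r.min() if len(r) else None,r.max() if len(r) else None)
E
```

```text
clock: 20.9
tcp_pos: [0.5266, 0.112, 0.2731]
tcp_rot: [-0.062, 0.998, 0.0, -0.0]
contact_force: [-3.3, -1.0, -0.6]
grip_width: 0.158
finger_force: 15.0
side [ 221  145   85   59 4011] [263.5 173.3]
-0.09 [np.float64(1.63)] 1 0
-0.075 [np.float64(1.635)] 1 0
-0.06 [np.float64(1.56)] 1 0
0.06 [np.float64(1.56)] 1 0
0.075 [np.float64(1.625)] 1 0
0.09 [np.float64(1.635)] 1 0
[[224.7, 205.6], [219.7, 156.3], [304.2, 195.2], [305.6, 146.2]]
224 154 192
230 153 202
236 153 202
295 145 194
300 145 193
top [  0 136   8  58 317] [  2.4 160.1]
-0.09 [] 0 0
-0.075 [] 0 0
-0.06 [] 0 0
0.06 [] 0 0
0.075 [] 0 0
0.09 [] 0 0
[[257.4, 275.6], [253.6, 272.4], [246.5, 193.4], [241.3, 178.6]]
```

```bash
python3 -m inch '[[1,[0,0.5,0],[0,0,0]],[1,[0,0,0],[0,0,0]],[1,[0,0,0],[0,0,0]],[1,[0,0,0],[0,0,0]],[1,[0,0,0],[0,0,0]]]' 20
python3 - <<'E'
from h import *
p=snapshot("top");w=snapshot("wrist");hsv=cv2.cvtColor(w["color"],cv2.COLOR_BGR2HSV)
u=proj(w,[.518,.187,.205]);print("wrist bumper px",u.round(),[d["bbox"] for d in look_for(w,"bumper")][:3])
for d in look_for(p,"bumper"):print(np.round(d["bbox"]),round(d["conf"],2))
print(proj(p,[.518,.187,.205]).round())
print(manip.close_job())
E
```

```text
clock: 21.62
tcp_pos: [0.5265, 0.1125, 0.273]
tcp_rot: [-0.062, 0.998, 0.0, -0.0]
contact_force: [-5.3, -2.0, 2.6]
grip_width: 0.152
finger_force: 20.0
wrist bumper px [365. 211.] [[363.1, 204.8, 66.5, 77.6], [47.1, 18.2, 88.7, 36.5], [430.9, 326.6, 11.9, 14.7]]
[424. 270.  42.  25.] 0.93
[379. 215.  30.  28.] 0.88
[381. 306.  38.  27.] 0.86
[216. 233.]
the job is handed in; nothing more can be done
None
```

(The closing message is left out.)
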